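# Clamp the decorating wheel and hold its idler arm back

### The job

The small friction-drive decorating wheel stands loose on the pottery bench. Crank the blue bench clamp clockwise (seen from above) until its pad is tight on the tongue of the wheel's base plate and the crank will turn no further; then push the yellow sprung idler arm, by its red peg, back away from the wheel, past the click of its brass pawl and right on to its stop. Finish while still holding it against the stop, so that a colleague can change the rubber idler; do not shift the base plate, and leave the bowl, the jar and the wooden modelling tool alone.

Things in the scene. Friction and masses are not known exactly. Their poses are not given: they have to be found in the camera images.
- knob_centre (a point): Centre of the crank's black upright knob (18 mm across, 45 mm tall, spins freely on the crank). This point is 25 mm above the knob's foot and 20 mm below its top; the crank bar (10 mm thick, 14 mm wide) lies just under the foot. The knob goes round the screw axis on a circle of radius 45 mm and sinks 12 mm per clockwise turn.
- screw_axis (a point): Point on the vertical axis of the clamp's screw, 136 mm above the bench; x and y are the centre of the knob's circle. The clamp is fixed to the bench: a blue post and an overhanging arm (top 77 mm above the bench, 36 mm wide, 108 mm long, along its own y axis away from the screw). The hub of the crank on the axis is 24 mm across, and no part of the bar or hub is more than 2 mm higher than the knob's foot.
- clamp_crank (a joint): Angle of the crank (rad), growing as it is turned clockwise seen from above, which lowers the pad 12 mm per turn (1.91 mm per rad); the pad meets the tongue at about 4.7. Starts anywhere from 0 to 2. Needs about 3 N at the knob to turn; once the pad bears it stiffens steadily, to about 10 N at the knob a tenth of a turn further on, which is tight enough. It stays where it is left.
- tongue_top (a point): Centre of the bare-metal tongue on top of the base plate, 16 mm above the bench, under the clamp's pad (a 32 mm disc). The axes are those of the base plate: the wheel and the tongue lie towards its +y, the idler arm towards its -y. The base plate is loose, 235 by 320 mm and 3.5 kg. The aluminium wheel on it (170 mm across, top 49 mm above the bench) is centred at (+30, -125) mm from this point in these axes.
- peg (a point): Centre of the red upright peg at the end of the yellow idler arm: 16 mm across, 55 mm tall, 85.5 mm above the bench half-way up (its foot at 58 mm, on the arm's top, its top at 113 mm).
- idler_pivot (a point): Point on the vertical pivot axis of the idler arm (58 mm above the bench); the peg moves on an arc of radius 120 mm about it. The axes are those of the base plate; at rest the arm points along their -x.
- idler_swing (a joint): Angle of the idler arm (rad): 0 at rest, the idler on the wheel's rim; it grows as the arm is pushed back, turning counter-clockwise seen from above (the peg goes towards the base plate's -y), to its stop at 0.62. The spring takes 3 N at the peg at rest and 8 N at the stop; the pawl adds up to about 8 N between 0.28 and 0.40, then lets go with a click. Let go after the click, the arm falls back to about 0.42, on the pawl.
- pawl (a joint): Brass ratchet pawl: 0 is home; it is pushed out by about 9 mm (0.009) as the end of the arm rides over it between about 0.28 and 0.40, then snaps home behind the arm. Its steel guide, outside the end of the arm, is 51 mm high.
- drive: The wheel unit with its base plate; the origin is under the centre of the plate, on the bench; z up.
- tensioner: The idler arm; the origin is on its pivot axis at the arm's underside, 48 mm above the bench, and the peg lies 120 mm along its -x axis.
- clamp_screw: The clamp's screw with its pad, 32 mm across; the origin is at the centre of the pad's underside, 25 mm above the bench at crank angle 0 and 16 mm when it meets the tongue.
- bowl_mid (a point): Middle of the terracotta bowl, 120 mm across and 50 mm high: leave it alone.
- jar_mid (a point): Middle of the blue jar, 64 mm across and 85 mm high: leave it alone.
- modeller: Dark wooden modelling tool with a flat spatula blade, 170 mm long, lying on the bench: leave it alone.
There are look-alikes about, which are no part of the job. Of the things shaped like the part that bears knob_centre, the blue one is meant.

How it is judged:
On the way, in this order (a step that is already met when the one before it is completed fails the run):
1. the clamp's pad is tight on the base plate, the idler arm still at rest (contact force between clamp_screw and drive above 10 N and value of joint idler_swing below 0.2 rad), for 0.2 s.
2. the arm rides the pawl (value of joint pawl above 0.005 m).
3. the arm is past the click, the pawl home behind it (value of joint idler_swing above 0.5 rad and value of joint pawl below 0.003 m), for 0.2 s.
At the end, for the whole second after the job is handed in: The robot holds the idler arm back within about 0.08 rad (10 mm at the peg) of its stop, touching it with at least 2 N, the pawl home behind it; the clamp still presses on the base plate with over 10 N; the base plate has not shifted more than 15 mm, nor the bystanders more than 30 mm (value of joint idler_swing above 0.54 rad and value of joint pawl below 0.003 m and contact force between any of the fingers, the arm and tensioner above 2 N and contact force between clamp_screw and drive above 10 N and distance of drive from where it was at the start of the episode below 0.015 m and distance of each of bowl_mid, jar_mid, modeller from where it was at the start of the episode below 0.03 m); the arm keeps its last pose, push and grip.
It fails at once if the wheel unit is shifted by more than 20 mm (distance of drive from where it was at the start of the episode above 0.02 m).
It fails at once if a bystander is disturbed (distance of any of bowl_mid, jar_mid, modeller from where it was at the start of the episode above 0.03 m).
It also fails if it takes over 64 s, if anything falls off the work surface, if the arm or the gripper's body presses on something with over 40 N, if the wrist force passes 120 N, or if a joint passes its speed limit or range.

### The arm

A 7-joint arm with a two-finger parallel gripper is mounted at the origin on the work surface. World frame = base frame: x ahead of the robot, y to its left, z up, the work surface at z = 0. Lengths are in m, angles in rad, forces in N, time in s.
With the tool pointing down it reaches from about 0.425 to 0.925 m from the base axis. Payload 6.8 kg.
Tool frame: the origin (TCP) lies between the finger pads; the fingertips stand 17 mm ahead of it and the grasp point (between the pads) lies 2 mm behind it; z points along the fingers, y is the direction in which the jaws open and shut (so a half turn about z gives the same grasp; the last joint's range is limited). The gripper opens to 88 mm and grips with 3 to 60 N. Pads are 20 mm wide; open, the fingers measure 115 mm over their backs; the gripper's body (75 mm by 178 mm) begins 61 mm behind the grasp point.
Start: joints at [-1.378, 0.477, 0.022, 1.555, -0.011, 1.109, -0.083], TCP at [0.2, 0.645, 0.24] pointing down, gripper open.
Joint ranges: [-2.96, 2.96], [-0.34, 2.1], [-1.41, 1.46], [0.24, 2.44], [-1.37, 4.51], [0.17, 1.92], [-2.96, 2.96]. Speed limits (rad/s): [2.39, 2.39, 3.14, 3.14, 3.14, 3.14, 3.14].

### API

Orientations are given as [roll, pitch, yaw] about the fixed x, y, z axes, in that order (R = Rz(yaw) Ry(pitch) Rx(roll)).
In Python, from workcell import arm, viewer gives the robot as it stands.
- The arm moves only by the shell command python3 -m crank 'ROWS' [OPENING] [FORCE]. ROWS is JSON, a list of rows, each a list of 4 numbers: the shift along the tool's x, y, z in m, then the turn about the tool's z in rad. In form: [[x, y, z, spin], ...]. A call has exactly 5 rows; each row is the pose to reach, as a shift and turn from the pose measured when the call began, along the tool's axes at that moment; what a row does not reach only later rows make up. A row lasts 1/10 s, in which the tool goes at most 50 mm and 8.59 degrees, less where a joint would pass 70% of its speed; a pose out of reach is approached as far as the arm can. A call with a gripper value outside its range is refused whole. OPENING is the opening, from -1 (shut) to 1 (fully open), set as the call begins (- or left out, the last holds). The fingers move at their own pace and stop on an object; FORCE is the grip in N (left out, the last holds). Time passes only in rows, so rows that repeat a pose let the fingers close, or fill a call up. It gives the time, the measured TCP pose, the force and the opening at its end, in the units of the state.
- arm.state(): the state, without advancing time (a new reading comes with each control period).
- viewer.capture(name): name is "scene" or "top" or "wrist"; returns the picture (420x560x3 uint8, red, green, blue); there is no depth.
- viewer.camera_model(name): a dict with "camera_matrix" (3x3 intrinsics, pixels), "pose" (4x4, takes a point from camera to world coordinates). Camera axes: x right, y down, z forward; pixel columns grow to the right and rows downward; lengths in m; the calibration is good to about 2 mm. The wrist camera is an equidistant fisheye: a pixel r from the principal point sees the ray r / f radians off the axis. A picture is of the moment at which its call begins: read the wrist's pose just before it. camera_model takes no time and is no camera call; for the wrist camera it gives the pose at the moment of the call.
- arm.close_job(): hands the job in, once; it reports no verdict.
The state is a dict: "time_s": time; "q": joint angles; "qvel": joint speeds; "tau": joint torques, N m; "tool_pos": TCP position; "tool_rot": TCP orientation; "wrist_force": force on the tool from outside, world axes, zero at the start; "torque": the same for the moment, N m; "opening": opening from 0.0 (shut) to 1.0 (fully open).
Only numpy, scipy, OpenCV 4.12 (cv2) and the standard library are available. Lean on these libraries where they do the work, as an engineer would, in place of code of your own. Each camera call takes 0.05 s, during which the arm holds its last target. There are 200 camera calls.

## Working session

There is one attempt and no reset: what is moved stays moved. The work goes in short steps, Python scripts to look and compute and a shell command to move; the robot and the scene stay as the last step left them, time stands still between calls to the robot, and variables do not carry over. Pictures are saved under pics/ and viewed, about 8 in all and at most 12, crops included, and the job is handed in when it is done.

```bash
mkdir -p pics; ls; python3 - <<'E'
from workcell import arm, viewer
import cv2,numpy as np
for n in ["scene","top","wrist"]:
    m=viewer.camera_model(n); im=viewer.capture(n)
    cv2.imwrite(f"pics/{n}0.png",im[:,:,::-1]); print(n,np.round(m["camera_matrix"],1).tolist(),np.round(m["pose"],4).tolist())
s=arm.state();print(s)
E
```

```text
pics
scene [[461.3, 0.0, 269.2], [0.0, 461.3, 219.6], [0.0, 0.0, 1.0]] [[0.5626, 0.6041, -0.5644, 1.2172], [0.8267, -0.4161, 0.3787, -0.4784], [-0.0061, -0.6796, -0.7335, 1.085], [0.0, 0.0, 0.0, 1.0]]
top [[517.2, 0.0, 273.2], [0.0, 517.2, 196.6], [0.0, 0.0, 1.0]] [[0.0018, -0.9799, 0.1996, 0.1545], [-1.0, -0.0023, -0.0022, 0.0371], [0.0026, -0.1996, -0.9799, 1.6357], [0.0, 0.0, 0.0, 1.0]]
wrist [[325.2, 0.0, 278.7], [0.0, 325.2, 210.4], [0.0, 0.0, 1.0]] [[0.2965, 0.912, 0.2836, 0.122], [0.955, -0.2825, -0.09, 0.6692], [-0.0019, 0.2975, -0.9547, 0.3845], [0.0, 0.0, 0.0, 1.0]]
{'time_s': 0.15, 'q': array([-1.37808605,  0.47759441,  0.02235134,  1.5561621 , -0.0115142 ,
        1.10929856, -0.0830783 ]), 'qvel': array([ 0.00099946, -0.00046696, -0.00052981, -0.00347997, -0.00013128,
        0.00089297, -0.00028509]), 'tau': array([ 2.36141110e-03, -5.83291018e+01,  1.53671477e+00, -2.72875553e+01,
       -5.41950390e-02,  1.45269898e-02,  8.83757230e-05]), 'tool_pos': array([0.19987678, 0.64429378, 0.23894203]), 'tool_rot': array([-3.14026066e+00,  8.10352913e-05,  2.84081206e+00]), 'wrist_force': array([-0.83847475,  0.55698547, -0.18878818]), 'torque': array([0.04519971, 0.02550192, 0.00614341]), 'opening': 0.9975916549506328}
```

View pics/scene0.png

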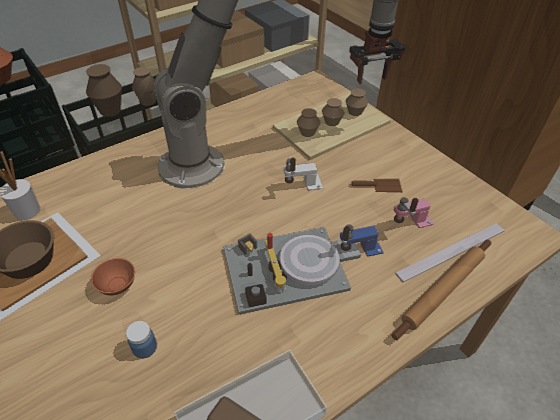

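View pics/top0.png

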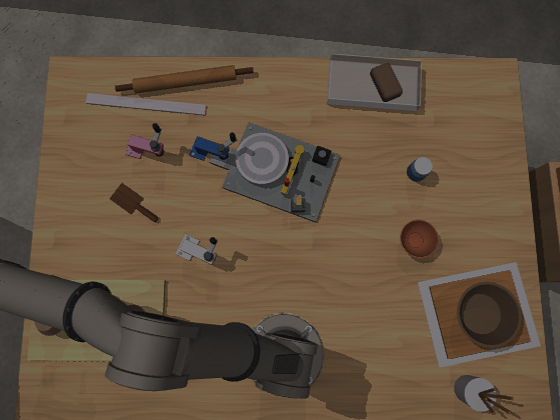

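The scene view shows the blue clamp at about (358,238) and the wheel plate at (285,265), with the red peg at (270,240). The top view shows the blue clamp at (210,148), the knob at about (233,137) and the peg at about (287,183). Next I'll enlarge both.

```bash
python3 - <<'E'
import cv2,numpy as np
a=cv2.imread("pics/scene0.png")[215:315,215:395]; b=cv2.imread("pics/top0.png")[115:225,180:350]
a=cv2.resize(a,None,fx=4.4,fy=4.4,interpolation=cv2.INTER_CUBIC); b=cv2.resize(b,None,fx=4.6,fy=4.6,interpolation=cv2.INTER_CUBIC)
cv2.imwrite("pics/sc.png",np.clip(a*1.5,0,255)); cv2.imwrite("pics/tc.png",np.clip(b*1.6,0,255))
E
```

```text
[ WARN:0@0.070] global loadsave.cpp:1063 imwrite_ Unsupported depth image for selected encoder is fallbacked to CV_8U.
```

View pics/sc.png

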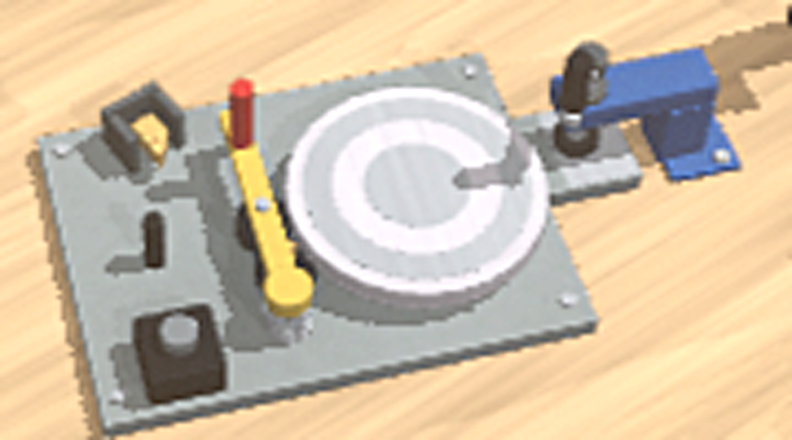

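View pics/tc.png

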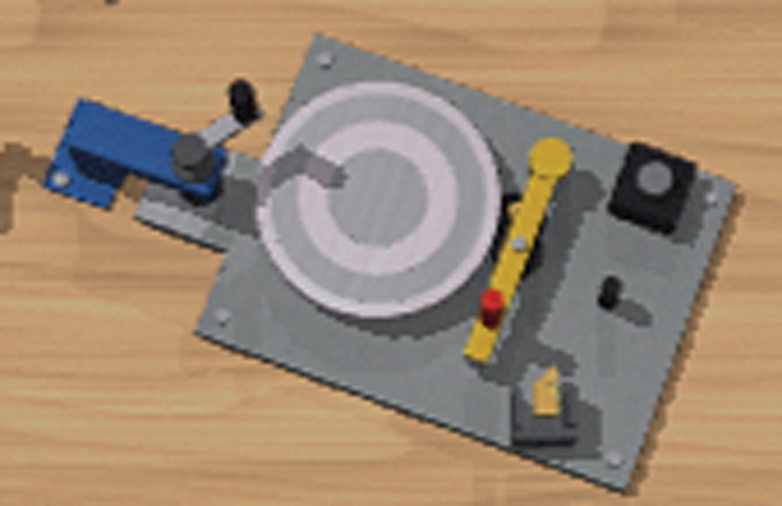

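The crops show the following, in crop pixels:

| Feature | Top crop | Scene crop |
|---|---|---|
| Knob | about (243,101) | about (590,72) |
| Hub | (193,157) | – |
| Peg top | (491,297) | (242,85) |
| Peg foot | (489,318) | (243,143) |
| Pivot | (550,158) | (290,287) |
| Wheel centre | (380,199) | (418,190) |

Next is triangulation.

```bash
cat > h.py <<'E'
import numpy as np
from workcell import arm, viewer
def ray(n,px,m=None):
    m=m or viewer.camera_model(n); K=np.array(m["camera_matrix"]);T=np.array(m["pose"])
    v=(np.array(px)-K[:2,2])/K[0,0]
    if n=="wrist":
        t=np.hypot(*v); d=np.r_[np.sin(t)*v/t,np.cos(t)]
    else: d=np.r_[v,1]
    d=T[:3,:3]@d; return T[:3,3],d/np.linalg.norm(d)
def tri(rays):
    A=sum(np.eye(3)-np.outer(d,d) for o,d in rays); b=sum((np.eye(3)-np.outer(d,d))@o for o,d in rays)
    p=np.linalg.solve(A,b); return p,[round(1e3*np.linalg.norm(np.cross(p-o,d)),1) for o,d in rays]
def atz(r,z): o,d=r; return o+d*(z-o[2])/d[2]
E
python3 - <<'E'
from h import *
t=lambda c:ray("top",(180+c[0]/4.6,115+c[1]/4.6)); s=lambda c:ray("scene",(215+c[0]/4.4,215+c[1]/4.4))
for n,a,b in [("knob",(243,101),(590,72)),("pegtop",(491,297),(242,85)),("pegfoot",(489,320),(243,143)),("pivot",(550,158),(290,285)),("wheel",(380,199),(418,190))]:
    print(n,np.round(tri([t(a),s(b)])[0],4),tri([t(a),s(b)])[1])
print("hub@.113",atz(t((193,157)),.113)); print("knob@.136",atz(t((243,101)),.136))
E
```

```text
knob [0.6464 0.1607 0.1379] [np.float64(5.1), np.float64(5.1)]
pegtop [ 0.5172 -0.0067  0.1137] [np.float64(0.3), np.float64(0.3)]
pegfoot [ 0.5157 -0.0063  0.0539] [np.float64(1.1), np.float64(1.1)]
pivot [ 0.629  -0.0486  0.0596] [np.float64(1.1), np.float64(1.1)]
wheel [0.6047 0.0694 0.0427] [np.float64(2.0), np.float64(2.0)]
hub@.113 [0.61240618 0.19098927 0.113     ]
knob@.136 [0.64393099 0.15657232 0.136     ]
```

```bash
python3 -m crank '[[-0.036,-0.021,0,0],[-0.072,-0.042,0,0],[-0.108,-0.064,0,0],[-0.144,-0.085,0,0],[-0.18,-0.106,0,0]]' 1 40; python3 -m crank '[[-0.036,-0.021,0,0],[-0.072,-0.042,0,0],[-0.108,-0.064,0,0],[-0.144,-0.085,0,0],[-0.18,-0.106,0,0]]'
```

```text
time_s: 0.65
tool_pos: [0.3412, 0.4882, 0.2389]
tool_rot: [-3.14, 0.0, 2.841]
wrist_force: [-0.0, 1.3, 0.4]
opening: 1.002
time_s: 1.15
tool_pos: [0.4826, 0.3321, 0.239]
tool_rot: [-3.14, -0.0, 2.841]
wrist_force: [-0.4, -0.3, 0.4]
opening: 0.998
```

```bash
python3 -m crank '[[-0.04,-0.024,0,0],[-0.08,-0.047,0,0],[-0.12,-0.07,0,0],[-0.15,-0.09,0,0],[-0.16,-0.095,0,0]]'; python3 - <<'E'
from h import *
import cv2,pickle
m=viewer.camera_model("wrist");im=viewer.capture("wrist");pickle.dump(m,open("w1.pkl","wb"));cv2.imwrite("pics/w1.png",cv2.convertScaleAbs(cv2.resize(im[:,:,::-1],(800,600),interpolation=cv2.INTER_CUBIC),alpha=1.4))
E
python3 -m crank '[[-0.02,-0.01,0,0],[-0.04,-0.02,0,0],[-0.048,-0.023,0,0],[-0.048,-0.023,0,0],[-0.048,-0.023,0,0]]'; python3 - <<'E'
from h import *
import cv2,pickle
m=viewer.camera_model("wrist");im=viewer.capture("wrist");pickle.dump(m,open("w2.pkl","wb"));cv2.imwrite("pics/w2.png",cv2.convertScaleAbs(cv2.resize(im[:,:,::-1],(800,600),interpolation=cv2.INTER_CUBIC),alpha=1.4))
E
```

```text
time_s: 1.65
tool_pos: [0.6096, 0.1886, 0.239]
tool_rot: [-3.138, 0.001, 2.834]
wrist_force: [0.4, -0.5, -0.0]
opening: 1.001
time_s: 2.2
tool_pos: [0.6475, 0.1549, 0.2388]
tool_rot: [-3.139, 0.0, 2.837]
wrist_force: [0.2, 0.7, 0.6]
opening: 0.998
```

View pics/w1.png

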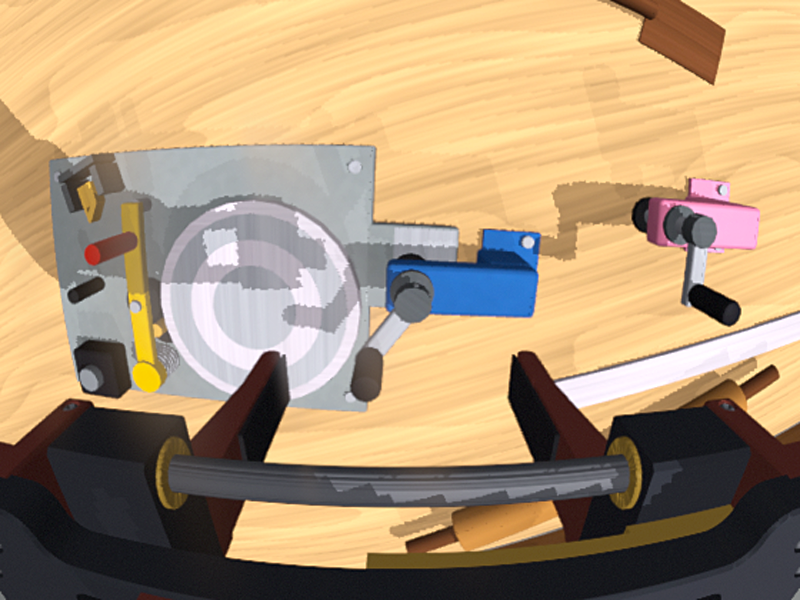

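View pics/w2.png

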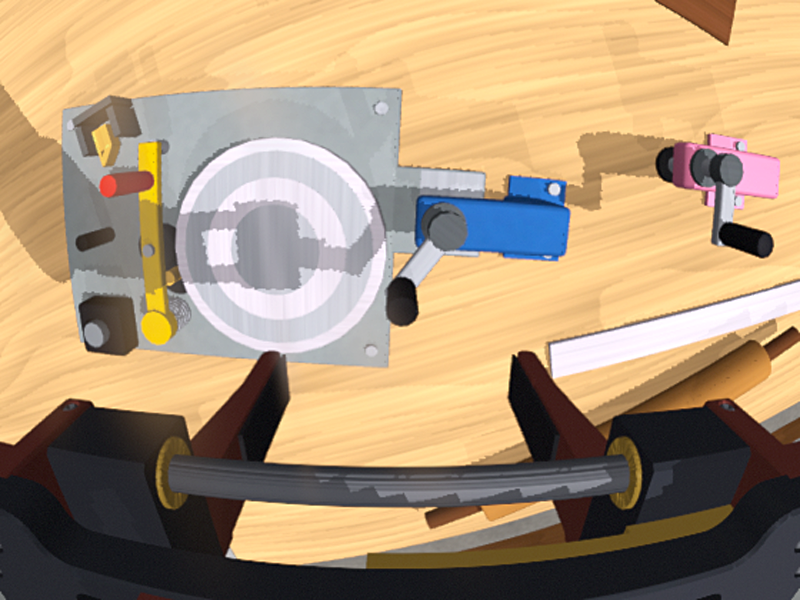

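w1 shows the knob top at (367,388), hub at (412,294) and peg top at (94,255). w2 shows the knob top at (402,309), knob foot at about (402,283), hub at (447,226) and peg top at (108,185).

```bash
python3 - <<'E'
from h import *
import pickle
m1,m2=[pickle.load(open(f"w{i}.pkl","rb")) for i in (1,2)]
k=1.42857
t=lambda c:ray("top",(180+c[0]/4.6,115+c[1]/4.6)); s=lambda c:ray("scene",(215+c[0]/4.4,215+c[1]/4.4))
w1=lambda c:ray("wrist",(c[0]/k,c[1]/k),m1); w2=lambda c:ray("wrist",(c[0]/k,c[1]/k),m2)
def p(n,*r): q=tri(r);print(n,np.round(q[0],4),[float(x) for x in q[1]])
p("knobtop w",w1((367,388)),w2((402,309))); p("knobtop wt",w1((367,388)),w2((402,309)),t((239,90)))
p("knobtop wts",w1((367,388)),w2((402,309)),t((239,90)),s((592,48)))
p("hub w",w1((412,296)),w2((446,226))); p("hub wt",w1((412,296)),w2((446,226)),t((193,157)))
p("peg top",w1((94,255)),w2((108,185)),t((491,297)),s((242,85)))
p("pivot",w1((148,374)),w2((157,325)),t((550,158)),s((290,285)))
for n,r in [("w1",w1((367,388))),("w2",w2((402,309)))]: print(n,atz(r,.156))
for n,r in [("w1f",w1((374,350))),("w2f",w2((402,283)))]: print(n,atz(r,.111))
for n,r in [("w1h",w1((412,296))),("w2h",w2((446,226)))]: print(n,atz(r,.113))
E
```

```text
knobtop w [0.6434 0.1592 0.1545] [0.7, 0.7]
knobtop wt [0.6458 0.1583 0.1498] [0.4, 1.4, 1.1]
knobtop wts [0.6439 0.1605 0.158 ] [1.6, 2.5, 3.0, 5.7]
hub w [0.6174 0.1957 0.0963] [0.2, 0.2]
hub wt [0.6194 0.1949 0.0883] [0.2, 1.4, 1.5]
peg top [ 0.5165 -0.0061  0.1125] [0.8, 1.0, 1.2, 0.3]
pivot [ 0.6279 -0.0481  0.0577] [0.9, 0.9, 1.8, 1.4]
w1 [0.6430752  0.16004098 0.156     ]
w2 [0.6424134  0.15885137 0.156     ]
w1f [0.64012793 0.16268446 0.111     ]
w2f [0.64078079 0.15957776 0.111     ]
w1h [0.61229455 0.19665937 0.113     ]
w2h [0.6147114  0.19490343 0.113     ]
```

```bash
python3 -m crank '[[0.007,0.003,0.02,0],[0.007,0.003,0.045,0],[0.007,0.003,0.07,0],[0.007,0.003,0.09,0],[0.007,0.003,0.102,0]]' 1 40; python3 -m crank '[[0,0,0,0],[0,0,0,0],[0,0,0,0],[0,0,0,0],[0,0,0,0]]' -1 40;python3 -m crank '[[0,0,0,0],[0,0,0,0],[0,0,0,0],[0,0,0,0],[0,0,0,0]]'
```

```text
time_s: 2.75
tool_pos: [0.6398, 0.1611, 0.1352]
tool_rot: [-3.138, -0.002, 2.839]
wrist_force: [-0.7, -0.3, 0.1]
opening: 1.0
time_s: 3.25
tool_pos: [0.6403, 0.1611, 0.136]
tool_rot: [-3.139, -0.001, 2.839]
wrist_force: [-0.7, 0.5, -0.6]
opening: 0.588
time_s: 3.75
tool_pos: [0.6403, 0.1603, 0.1361]
tool_rot: [-3.138, -0.001, 2.838]
wrist_force: [-0.3, -1.5, 2.0]
opening: 0.199
```

```bash
cat > arc.py <<'E'
import sys
from h import *
ax=np.array([float(sys.argv[1]),float(sys.argv[2])]); step=float(sys.argv[3])
s=arm.state(); p=s["tool_pos"]; y=s["tool_rot"][2]; r=p[:2]-ax
print("r",np.hypot(*r),"phi",np.arctan2(r[1],r[0]),"F",np.round(s["wrist_force"],1),"tang cw", s["wrist_force"][:2]@np.array([r[1],-r[0]])/np.hypot(*r))
f0=np.arctan2(r[1],r[0]); R=.045
for i in range(1,6):
    f=f0-step*i; d=ax+R*np.array([np.cos(f),np.sin(f)])-p[:2]
    print(np.round([d@[np.cos(y),np.sin(y)],d@[np.sin(y),-np.cos(y)],.00191*step*i],4).tolist())
E
python3 arc.py .614 .195 .15
```

```text
r 0.04354251978629153 phi -0.9227424419028438 F [-0.3 -1.5  2. ] tang cw 1.1106718996533937
[0.0031, -0.006, 0.0003]
[0.0082, -0.0105, 0.0006]
[0.0138, -0.0142, 0.0009]
[0.02, -0.017, 0.0011]
[0.0265, -0.0188, 0.0014]
```

```bash
python3 -m crank '[[0.003,-0.006,0.0003,0],[0.008,-0.0105,0.0006,0],[0.014,-0.014,0.0009,0],[0.02,-0.017,0.0011,0],[0.0265,-0.019,0.0014,0]]';python3 arc.py .614 .195 .2
```

```text
time_s: 4.25
tool_pos: [0.609, 0.1512, 0.1348]
tool_rot: [-3.14, -0.001, 2.839]
wrist_force: [4.2, 6.3, -4.6]
opening: 0.199
r 0.044064528876610665 phi -1.6847520610976363 F [ 4.2  6.3 -4.6] tang cw -3.5002410052165853
[0.0088, -0.0017, 0.0004]
[0.0177, -0.0007, 0.0008]
[0.0263, 0.002, 0.0011]
[0.0341, 0.0064, 0.0015]
[0.0409, 0.0123, 0.0019]
```

```bash
python3 -m crank '[[0.0088,-0.001,0.0004,0],[0.0177,0,0.0008,0],[0.026,0.003,0.0011,0],[0.034,0.007,0.0015,0],[0.041,0.013,0.0019,0]]';python3 arc.py .614 .196 .2
```

```text
time_s: 4.75
tool_pos: [0.5738, 0.1745, 0.1329]
tool_rot: [-3.138, 0.001, 2.838]
wrist_force: [5.3, -1.8, -3.5]
opening: 0.199
r 0.04563754671354294 phi -2.650643201735717 F [ 5.3 -1.8 -3.5] tang cw -4.125646697724495
[0.0053, 0.0074, 0.0004]
[0.0096, 0.0153, 0.0008]
[0.0122, 0.0239, 0.0011]
[0.013, 0.0328, 0.0015]
[0.0121, 0.0417, 0.0019]
```

```bash
python3 -m crank '[[0.0053,0.0074,0.0006,0],[0.0096,0.0153,0.001,0],[0.0122,0.024,0.0014,0],[0.013,0.033,0.0018,0],[0.012,0.042,0.0021,0]]';python3 arc.py .614 .196 .15
```

```text
time_s: 5.25
tool_pos: [0.5744, 0.2191, 0.1307]
tool_rot: [-3.138, -0.0, 2.839]
wrist_force: [-0.0, -3.5, 5.0]
opening: 0.199
r 0.04585917802443119 phi 2.6146451573393588 F [-0.  -3.5  5. ] tang cw -3.01687515788016
[-0.0028, 0.0063, 0.0003]
[-0.0057, 0.0123, 0.0006]
[-0.0096, 0.0179, 0.0009]
[-0.0141, 0.0228, 0.0011]
[-0.0194, 0.027, 0.0014]
```

```bash
python3 -m crank '[[-0.0025,0.0063,0.0003,0],[-0.0055,0.0123,0.0006,0],[-0.0095,0.018,0.0008,0],[-0.014,0.023,0.001,0],[-0.0194,0.027,0.0013,0]]';python3 arc.py .6145 .196 .12
```

```text
time_s: 5.75
tool_pos: [0.6011, 0.2397, 0.1292]
tool_rot: [-3.138, -0.001, 2.839]
wrist_force: [-1.5, -2.4, 4.3]
opening: 0.197
r 0.045735928934451435 phi 1.8683409140129366 F [-1.5 -2.4  4.3] tang cw -2.1670143450769683
[-0.005, 0.0022, 0.0002]
[-0.01, 0.0044, 0.0005]
[-0.0151, 0.006, 0.0007]
[-0.0204, 0.0069, 0.0009]
[-0.0258, 0.0073, 0.0011]
```

```bash
python3 -m crank '[[-0.005,0.0025,0.0001,0],[-0.01,0.0045,0.0003,0],[-0.015,0.006,0.0005,0],[-0.0204,0.0071,0.0007,0],[-0.026,0.0075,0.001,0]]';python3 arc.py .6145 .196 .12
```

```text
time_s: 6.25
tool_pos: [0.6283, 0.2389, 0.1281]
tool_rot: [-3.138, -0.002, 2.839]
wrist_force: [-4.2, -3.1, 4.9]
opening: 0.194
r 0.045107153968321496 phi 1.2601831170379636 F [-4.2 -3.1  4.9] tang cw -3.0670600632380762
[-0.0054, -0.0005, 0.0002]
[-0.0107, -0.0015, 0.0005]
[-0.0158, -0.0031, 0.0007]
[-0.0207, -0.0054, 0.0009]
[-0.0253, -0.0082, 0.0011]
```

```bash
python3 -m crank '[[-0.0054,-0.0005,0,0],[-0.0107,-0.0015,0.0002,0],[-0.0158,-0.003,0.0004,0],[-0.0207,-0.0053,0.0006,0],[-0.0253,-0.008,0.0008,0]]';python3 arc.py .6145 .196 .1
```

```text
time_s: 6.75
tool_pos: [0.647, 0.227, 0.1275]
tool_rot: [-3.139, -0.009, 2.841]
wrist_force: [-14.8, 5.6, 14.0]
opening: 0.195
r 0.044895522026353746 phi 0.7622841350060232 F [-14.8   5.6  14. ] tang cw -14.27918093642312
[-0.0039, -0.0023, 0.0002]
[-0.0074, -0.005, 0.0004]
[-0.0107, -0.0081, 0.0006]
[-0.0136, -0.0115, 0.0008]
[-0.0162, -0.0152, 0.001]
```

```bash
python3 -m crank '[[-0.0025,-0.0015,0,0],[-0.004,-0.0025,0,0],[-0.004,-0.0025,0,0],[-0.004,-0.0025,0,0],[-0.004,-0.0025,0,0]]';python3 arc.py .6145 .196 .1
```

```text
time_s: 7.25
tool_pos: [0.6469, 0.2269, 0.1276]
tool_rot: [-3.141, -0.015, 2.844]
wrist_force: [-13.4, 3.2, 11.7]
opening: 0.197
r 0.04483735930493925 phi 0.7617412739060996 F [-13.4   3.2  11.7] tang cw -11.541372137261884
[-0.0039, -0.0023, 0.0002]
[-0.0074, -0.005, 0.0004]
[-0.0107, -0.0081, 0.0006]
[-0.0136, -0.0115, 0.0008]
[-0.0162, -0.0152, 0.001]
```

```bash
python3 -m crank '[[-0.003,-0.002,0,0],[-0.005,-0.0035,0,0],[-0.007,-0.0055,0,0],[-0.008,-0.006,0,0],[-0.008,-0.006,0,0]]';python3 arc.py .6145 .196 .1
```

```text
time_s: 7.75
tool_pos: [0.6492, 0.2243, 0.1276]
tool_rot: [3.139, -0.023, 2.848]
wrist_force: [-13.6, 6.8, 10.3]
opening: 0.197
r 0.044780986559601006 phi 0.6834040975688629 F [-13.6   6.8  10.3] tang cw -13.902369729964567
[-0.0037, -0.0025, 0.0002]
[-0.007, -0.0056, 0.0004]
[-0.01, -0.0089, 0.0006]
[-0.0127, -0.0126, 0.0008]
[-0.0149, -0.0165, 0.001]
```

```bash
python3 -m crank '[[-0.003,-0.002,0,0],[-0.006,-0.0045,0,0],[-0.009,-0.008,0,0],[-0.011,-0.0105,0,0],[-0.011,-0.0105,0,0]]';python3 arc.py .6145 .196 .1; python3 - <<'E'
from h import *
import cv2
for n,(x,y,w,h) in {"top":(180,115,170,110),"scene":(300,205,100,70)}.items():
    im=viewer.capture(n)[y:y+h,x:x+w,::-1]; cv2.imwrite(f"pics/{n}2.png",cv2.convertScaleAbs(cv2.resize(im,None,fx=4.6,fy=4.6,interpolation=2),alpha=1.5))
E
```

```text
time_s: 8.25
tool_pos: [0.653, 0.2186, 0.1276]
tool_rot: [3.133, -0.031, 2.854]
wrist_force: [-13.9, 11.6, 10.7]
opening: 0.196
r 0.04467952545621943 phi 0.5307792266749827 F [-13.9  11.6  10.7] tang cw -16.995163493787196
[-0.0033, -0.003, 0.0002]
[-0.0061, -0.0065, 0.0004]
[-0.0086, -0.0103, 0.0006]
[-0.0106, -0.0143, 0.0008]
[-0.0122, -0.0185, 0.001]
```

View pics/scene2.png

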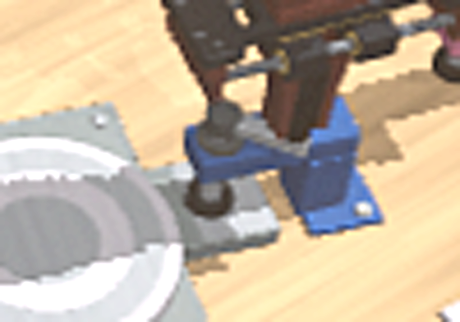

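The pad, at about (210,203) in the crop, sits on the tongue. The crank is stiff but still creeping, so I'll push once more to look for a firm end.

```bash
python3 -m crank '[[-0.003,-0.003,0,0],[-0.006,-0.0065,0,0],[-0.0086,-0.0103,0,0],[-0.0106,-0.0143,0,0],[-0.0106,-0.0143,0,0]]';python3 arc.py .6145 .196 .1
```

```text
time_s: 8.85
tool_pos: [0.6559, 0.2123, 0.1276]
tool_rot: [3.123, -0.038, 2.862]
wrist_force: [-11.8, 14.8, 9.0]
opening: 0.198
r 0.04452813927188302 phi 0.3752642305292054 F [-11.8  14.8   9. ] tang cw -18.119379195694314
[-0.0029, -0.0034, 0.0002]
[-0.0051, -0.0073, 0.0004]
[-0.0069, -0.0115, 0.0006]
[-0.0082, -0.0158, 0.0008]
[-0.0091, -0.0202, 0.001]
```

```bash
python3 -m crank '[[-0.003,-0.0034,0,0],[-0.005,-0.0073,0,0],[-0.007,-0.0115,0,0],[-0.0082,-0.016,0,0],[-0.0085,-0.018,0,0]]';python3 arc.py .6145 .196 .1
```

```text
time_s: 9.35
tool_pos: [0.6574, 0.2065, 0.1277]
tool_rot: [3.108, -0.043, 2.872]
wrist_force: [-5.4, 25.2, 2.7]
opening: 0.197
r 0.04420970698198023 phi 0.23980956981670837 F [-5.4 25.2  2.7] tang cw -25.769616241298685
[-0.0027, -0.0036, 0.0002]
[-0.0043, -0.0079, 0.0004]
[-0.0054, -0.0122, 0.0006]
[-0.0061, -0.0166, 0.0008]
[-0.0064, -0.0211, 0.001]
```

```bash
python3 -m crank '[[0,0,0,0],[0,0,0,0],[0,0,0,0],[0,0,0,0],[0,0,0,0]]' 0.3; python3 -m crank '[[0,0,-0.02,0],[0,0,-0.05,0],[0,0,-0.08,0],[0,0,-0.1,0],[0,0,-0.1,0]]' 1; python3 -c "
from h import *
s=arm.state();print(s['q'],s['wrist_force'],s['tool_pos'])"
```

```text
time_s: 9.85
tool_pos: [0.6578, 0.2056, 0.1273]
tool_rot: [3.109, -0.042, 2.871]
wrist_force: [-0.8, -0.0, 0.1]
opening: 0.617
time_s: 10.35
tool_pos: [0.6633, 0.2004, 0.2306]
tool_rot: [3.106, -0.037, 2.869]
wrist_force: [-0.5, -0.1, 0.0]
opening: 0.998
[-0.48512033  0.52503346  0.18462614  1.51556505 -0.15789954  1.12374695
  1.04255977] [-0.5107836  -0.09501073  0.01384025] [0.66326781 0.20037604 0.23063595]
```

```bash
python3 -m crank '[[0.016,-0.045,0,0],[0.032,-0.09,0,0],[0.049,-0.135,0,0],[0.065,-0.18,0,0],[0.08,-0.22,0,0]]'; python3 -m crank '[[0.006,-0.018,0,0],[0.006,-0.018,0,0],[0.006,-0.018,0,0],[0.006,-0.018,0,0],[0.006,-0.018,0,0]]';  python3 - <<'E'
from h import *
import cv2,pickle
m=viewer.camera_model("wrist");im=viewer.capture("wrist");pickle.dump(m,open("w3.pkl","wb"));cv2.imwrite("pics/w3.png",cv2.convertScaleAbs(cv2.resize(im[:,:,::-1],(800,600),interpolation=cv2.INTER_CUBIC),alpha=1.4))
E
```

```text
time_s: 10.85
tool_pos: [0.5246, 0.0076, 0.2244]
tool_rot: [3.107, -0.038, 2.867]
wrist_force: [0.1, -0.9, 0.3]
opening: 0.999
time_s: 11.35
tool_pos: [0.5147, -0.0065, 0.2238]
tool_rot: [3.107, -0.038, 2.87]
wrist_force: [-0.7, -0.6, -0.2]
opening: 0.998
```

View pics/w3.png

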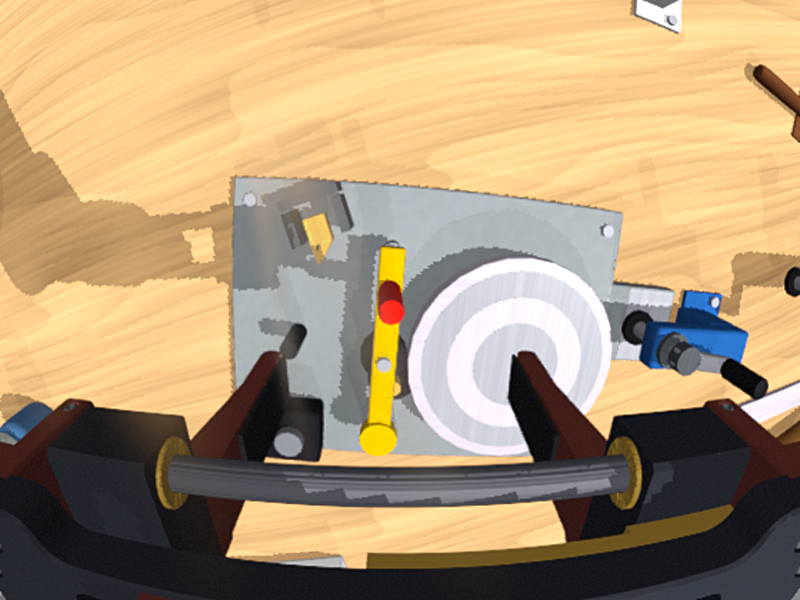

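w3 shows the peg top at (391,312) and pivot at (378,440). The stop post is at (297,330), pawl and guide at (318,225), and the crank sits turned on the clamp at (690,355).

```bash
python3 - <<'E'
from h import *
import pickle
m=pickle.load(open("w3.pkl","rb")); w=lambda c:ray("wrist",(c[0]/1.42857,c[1]/1.42857),m)
t=lambda c:ray("top",(180+c[0]/4.6,115+c[1]/4.6)); s=lambda c:ray("scene",(215+c[0]/4.4,215+c[1]/4.4))
print("peg",atz(w((391,312)),.113),"pivot",atz(w((378,440)),.058))
q=tri([t((611,282)),s((154,215)),w((298,328))]);print("post",q)
st=arm.state();d=np.array([.5165,-.006,.092])-st["tool_pos"]
from scipy.spatial.transform import Rotation as R
print("tool delta",R.from_euler("xyz",st["tool_rot"]).as_matrix().T@d)
E
```

```text
peg [ 0.51561121 -0.00651735  0.113     ] pivot [ 0.63015555 -0.04887289  0.058     ]
post (array([ 0.53372939, -0.0852951 ,  0.0524711 ]), [np.float64(10.0), np.float64(1.5), np.float64(9.2)])
tool delta [-0.0066912  -0.00331094  0.13161688]
```

Nothing has shifted. I'll descend on the peg and grip it.

```bash
python3 -m crank '[[-0.002,-0.001,0.03,0],[-0.004,-0.002,0.06,0],[-0.006,-0.003,0.09,0],[-0.007,-0.003,0.12,0],[-0.007,-0.003,0.131,0]]' 1; python3 -m crank '[[0,0,0,0],[0,0,0,0],[0,0,0,0],[0,0,0,0],[0,0,0,0]]' -1 25; python3 -m crank '[[0,0,0,0],[0,0,0,0],[0,0,0,0],[0,0,0,0],[0,0,0,0]]'; python3 -m crank '[[0,0,0,0],[0,0,0,0],[0,0,0,0],[0,0,0,0],[0,0,0,0]]'
cat > sw.py <<'E'
import sys
from h import *
pv=np.array([.629,-.0485]); L=.12
s=arm.state();p=s["tool_pos"];y=s["tool_rot"][2];r=p[:2]-pv;a=np.arctan2(r[1],r[0])%(2*np.pi)
th=a-(np.pi-.359); F=s["wrist_force"]
print("r",round(np.hypot(*r),4),"swing",round(th,3),"F",np.round(F,1),"tang",round(F[:2]@np.array([-r[1],r[0]])/np.hypot(*r),1),"z",p[2],"rot",s["tool_rot"])
for i in range(1,6):
    f=a+float(sys.argv[1])*i; d=pv+L*np.array([np.cos(f),np.sin(f)])-p[:2]
    print(np.round([d@[np.cos(y),np.sin(y)],d@[np.sin(y),-np.cos(y)]],4).tolist())
E
python3 sw.py .05
```

```text
time_s: 11.9
tool_pos: [0.5156, -0.005, 0.09]
tool_rot: [3.109, -0.042, 2.871]
wrist_force: [-1.0, 0.0, -0.1]
opening: 1.0
time_s: 12.4
tool_pos: [0.5162, -0.005, 0.0909]
tool_rot: [3.108, -0.041, 2.871]
wrist_force: [0.1, -1.0, -0.4]
opening: 0.583
time_s: 12.9
tool_pos: [0.5156, -0.007, 0.0908]
tool_rot: [3.11, -0.041, 2.87]
wrist_force: [-0.7, -3.9, 1.9]
opening: 0.184
time_s: 13.4
tool_pos: [0.5156, -0.0071, 0.0908]
tool_rot: [3.11, -0.041, 2.87]
wrist_force: [-1.4, -0.9, 1.6]
opening: 0.181
r 0.1207 swing 0.009 F [-1.4 -0.9  1.6] tang 1.4 z 0.09082279630247032 rot [ 3.11045514 -0.04098723  2.86960538]
[-0.0004, -0.006]
[-0.0004, -0.012]
[-0.0006, -0.018]
[-0.0012, -0.024]
[-0.0021, -0.0299]
```

```bash
python3 -m crank '[[-0.0004,-0.006,0,0],[-0.0004,-0.012,0,0],[-0.0006,-0.018,0,0],[-0.0012,-0.024,0,0],[-0.0021,-0.03,0,0]]'; python3 sw.py .05
```

```text
time_s: 13.9
tool_pos: [0.5086, -0.0337, 0.0905]
tool_rot: [3.107, -0.044, 2.873]
wrist_force: [-7.4, 7.3, 15.0]
opening: 0.185
r 0.1213 swing 0.237 F [-7.4  7.3 15. ] tang -6.4 z 0.09048551130156586 rot [ 3.1074412  -0.04404713  2.87291109]
[-0.0023, -0.0057]
[-0.0036, -0.0116]
[-0.0052, -0.0174]
[-0.0071, -0.023]
[-0.0093, -0.0286]
```

```bash
python3 -m crank '[[-0.0015,-0.006,-0.001,0],[-0.0028,-0.0125,-0.001,0],[-0.0044,-0.019,-0.001,0],[-0.0063,-0.025,-0.001,0],[-0.0085,-0.031,-0.001,0]]'; python3 sw.py .05
```

```text
time_s: 14.4
tool_pos: [0.5075, -0.058, 0.0904]
tool_rot: [3.101, -0.05, 2.882]
wrist_force: [-4.9, 6.6, 13.2]
opening: 0.18
r 0.1219 swing 0.437 F [-4.9  6.6 13.2] tang -7.0 z 0.0904256275863352 rot [ 3.10052843 -0.04972411  2.88227435]
[-0.0039, -0.005]
[-0.0063, -0.0105]
[-0.009, -0.0159]
[-0.0119, -0.0211]
[-0.0151, -0.0262]
```

```bash
python3 -m crank '[[-0.002,-0.006,-0.001,0],[-0.0045,-0.012,-0.001,0],[-0.007,-0.0175,-0.001,0],[-0.01,-0.022,-0.001,0],[-0.013,-0.027,-0.001,0]]'; python3 sw.py .05
```

```text
time_s: 14.9
tool_pos: [0.5108, -0.0811, 0.0901]
tool_rot: [3.094, -0.058, 2.887]
wrist_force: [-14.3, 26.8, 24.6]
opening: 0.186
r 0.1226 swing 0.628 F [-14.3  26.8  24.6] tang -29.7 z 0.09012879262139337 rot [ 3.09363497 -0.05815322  2.88696762]
[-0.0054, -0.0038]
[-0.0088, -0.0088]
[-0.0124, -0.0135]
[-0.0163, -0.0181]
[-0.0204, -0.0225]
```

```bash
python3 -m crank '[[-0.002,-0.004,-0.001,0],[-0.002,-0.004,-0.001,0],[-0.002,-0.004,-0.001,0],[-0.002,-0.004,-0.001,0],[-0.002,-0.004,-0.001,0]]'; python3 sw.py .05;  python3 - <<'E'
from h import *
import cv2
a=viewer.capture("scene")[195:315,205:405,::-1]
cv2.imwrite("pics/s4.png",cv2.convertScaleAbs(cv2.resize(a,None,fx=4,fy=4,interpolation=2),alpha=1.5))
t=viewer.capture("top")[115:225,180:350,::-1]
cv2.imwrite("pics/t4.png",cv2.convertScaleAbs(cv2.resize(t,None,fx=4.6,fy=4.6,interpolation=2),alpha=1.6))
E
```

```text
time_s: 15.4
tool_pos: [0.5105, -0.0803, 0.0905]
tool_rot: [3.089, -0.063, 2.892]
wrist_force: [-4.7, 12.3, 5.4]
opening: 0.194
r 0.1227 swing 0.622 F [-4.7 12.3  5.4] tang -13.1 z 0.09052310520031331 rot [ 3.08864615 -0.06307302  2.89172621]
[-0.0054, -0.0038]
[-0.0087, -0.0088]
[-0.0123, -0.0137]
[-0.0161, -0.0183]
[-0.0201, -0.0227]
```

View pics/s4.png

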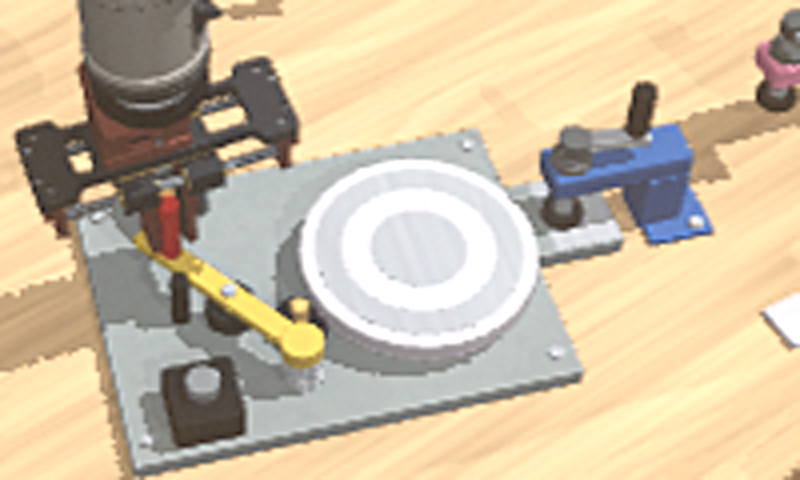

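View pics/t4.png

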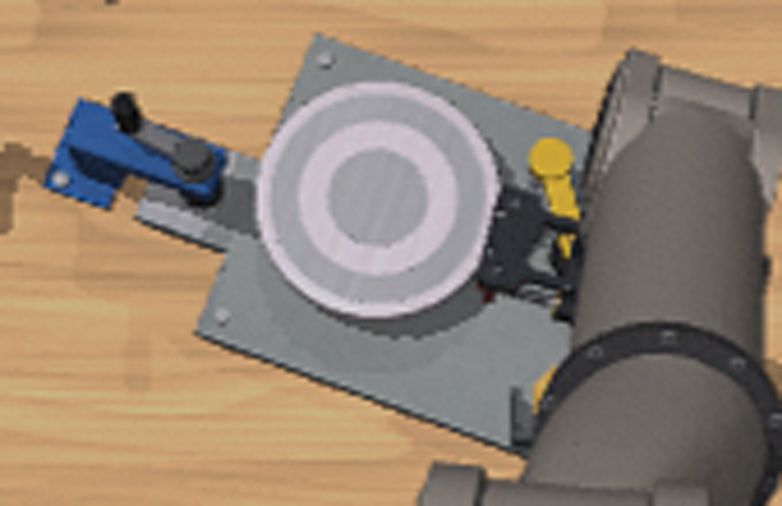

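In these pictures the idler arm lies against the stop post and the plate corners are unmoved: (318,35) and (195,333) in the crop, as before. The pad is on the tongue. The crank, though, looks further back than where I released it: the knob is at (124,103) and the hub at (193,160) in the top crop. I'll measure its angle.

```bash
python3 - <<'E'
from h import *
import pickle
t=lambda c:ray("top",(180+c[0]/4.6,115+c[1]/4.6)); s=lambda c:ray("scene",(205+c[0]/4,195+c[1]/4))
m=pickle.load(open("w3.pkl","rb")); w=lambda c:ray("wrist",(c[0]/1.42857,c[1]/1.42857),m)
ax=np.array([.6145,.196])
for n,q in [("tri top",tri([t((124,101)),s((646,90))])[0]),("tri top+w3",tri([t((124,101)),s((646,90)),w((757,384))])[0]),("t@.147",atz(t((124,101)),.147)),("s@.147",atz(s((646,90)),.147)),("w@.147",atz(w((757,384)),.147)),("w foot@.102",atz(w((727,364)),.102)),("s foot@.102",atz(s((638,137)),.102))]:
    d=q[:2]-ax; print(n,np.round(q,4),"r",np.round(np.hypot(*d),4),"phi",np.round(np.arctan2(d[1],d[0]),3))
E
```

```text
tri top [0.641  0.2341 0.1452] r 0.0464 phi 0.963
tri top+w3 [0.6395 0.2357 0.1418] r 0.0469 phi 1.009
t@.147 [0.6401 0.2335 0.147 ] r 0.0454 phi 0.971
s@.147 [0.6422 0.2332 0.147 ] r 0.0464 phi 0.93
w@.147 [0.6318 0.23   0.147 ] r 0.0381 phi 1.101
w foot@.102 [0.6364 0.2361 0.102 ] r 0.0457 phi 1.071
s foot@.102 [0.6455 0.2315 0.102 ] r 0.0471 phi 0.852
```

The crank has sprung back from about 0.24 to about 0.96 rad, which is roughly 0.3 rad past where the pad first bore. It is probably still loaded, but I can't confirm that from the pictures. There's plenty of time, so I'll let the idler back gently onto its pawl, check the crank by force, and unload it slowly this time.

```bash
python3 sw.py -.036
```

```text
r 0.1227 swing 0.622 F [-4.8 12.6  4. ] tang -13.4 z 0.09051082529698955 rot [ 3.08866195 -0.06313088  2.89171678]
[-0.0003, 0.0051]
[0.0016, 0.009]
[0.0034, 0.0129]
[0.005, 0.0169]
[0.0065, 0.021]
```

```bash
python3 -m crank '[[0.002,0.004,0,0],[0.004,0.008,0,0],[0.0055,0.012,0,0],[0.007,0.016,0,0],[0.009,0.02,0,0]]'; python3 -m crank '[[0,0,0,0],[0,0,0,0],[0,0,0,0],[0,0,0,0],[0,0,0,0]]' 1 40; python3 sw.py .01; python3 -m crank '[[0,0,-0.03,0],[0,0,-0.06,0],[0,0,-0.1,0],[0,0,-0.13,0],[0,0,-0.14,0]]';  python3 - <<'E'
from h import *
from scipy.spatial.transform import Rotation as R
st=arm.state();ph=.96
d=np.array([.6145+.045*np.cos(ph),.196+.045*np.sin(ph),.225])-st["tool_pos"]
print("tool delta",R.from_euler("xyz",st["tool_rot"]).as_matrix().T@d,st["tool_rot"])
E
```

```text
time_s: 16.0
tool_pos: [0.5062, -0.0575, 0.0909]
tool_rot: [3.088, -0.065, 2.892]
wrist_force: [4.6, 4.2, -16.9]
opening: 0.188
time_s: 16.5
tool_pos: [0.5065, -0.0581, 0.0912]
tool_rot: [3.088, -0.064, 2.891]
wrist_force: [1.0, -0.3, 0.7]
opening: 0.608
r 0.1229 swing 0.437 F [ 1.  -0.3  0.7] tang 0.4 z 0.09120787523089657 rot [ 3.08826515 -0.06384219  2.89146319]
[-0.0031, -0.0002]
[-0.0035, -0.0013]
[-0.004, -0.0025]
[-0.0044, -0.0036]
[-0.0048, -0.0047]
time_s: 17.0
tool_pos: [0.515, -0.0682, 0.234]
tool_rot: [3.087, -0.058, 2.891]
wrist_force: [-0.3, -0.0, -0.1]
opening: 0.994
tool delta [-0.04708904  0.32189275  0.02391207] [ 3.08695211 -0.05823128  2.89076258]
```

```bash
python3 -m crank '[[-0.006,0.044,0.003,0],[-0.013,0.088,0.006,0],[-0.019,0.132,0.01,0],[-0.026,0.176,0.013,0],[-0.032,0.22,0.016,0]]'; python3 -m crank '[[-0.006,0.04,0.003,0],[-0.011,0.08,0.006,0],[-0.015,0.102,0.008,0],[-0.015,0.102,0.008,0],[-0.015,0.102,0.008,0]]'; python3 - <<'E'
from h import *
import cv2
from scipy.spatial.transform import Rotation as R
st=arm.state();ph=.96
for z in (.2,.131):
  d=np.array([.6145+.045*np.cos(ph),.196+.045*np.sin(ph),z])-st["tool_pos"]
  print("tool delta",np.round(R.from_euler("xyz",st["tool_rot"]).as_matrix().T@d,4),st["tool_rot"])
im=viewer.capture("wrist");cv2.imwrite("pics/w5.png",cv2.convertScaleAbs(cv2.resize(im[:,:,::-1],(800,600),interpolation=cv2.INTER_CUBIC),alpha=1.4))
E
```

```text
time_s: 17.5
tool_pos: [0.6005, 0.1391, 0.2271]
tool_rot: [3.088, -0.059, 2.89]
wrist_force: [0.6, -0.5, 0.2]
opening: 1.002
time_s: 18.0
tool_pos: [0.6398, 0.234, 0.2223]
tool_rot: [3.089, -0.061, 2.891]
wrist_force: [-0.5, -0.7, -0.2]
opening: 1.002
tool delta [-0.0022 -0.0021  0.0221] [ 3.08937071 -0.06081028  2.89074455]
tool delta [-0.0063 -0.0057  0.0909] [ 3.08937071 -0.06081028  2.89074455]
```

View pics/w5.png

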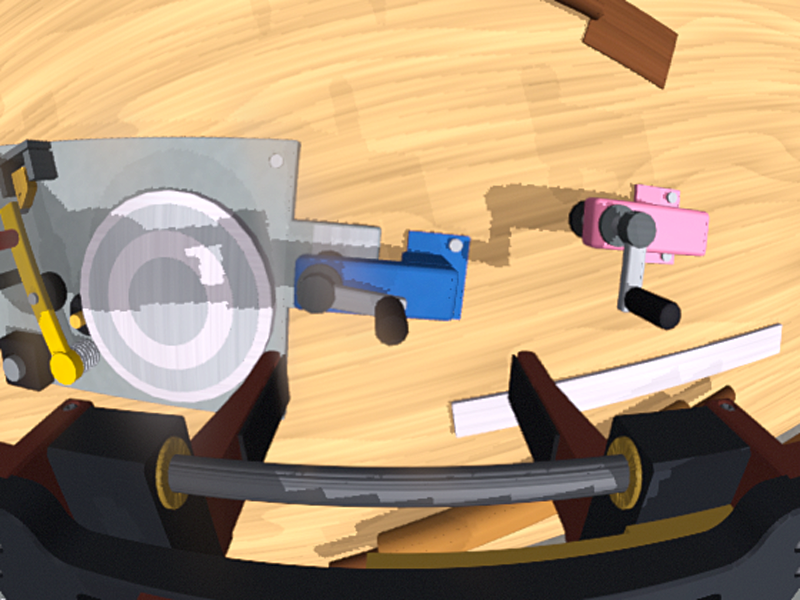

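w5 shows the idler resting on its pawl, the knob top at (390,325) between the fingers, and the crank at about 1.0–1.1 rad. Now I'll descend and grip the knob.

```bash
python3 -m crank '[[-0.002,-0.002,0.02,0],[-0.003,-0.003,0.045,0],[-0.005,-0.004,0.07,0],[-0.006,-0.005,0.085,0],[-0.006,-0.005,0.09,0]]' 1; python3 -m crank '[[0,0,0,0],[0,0,0,0],[0,0,0,0],[0,0,0,0],[0,0,0,0]]' -1 40;python3 -m crank '[[0,0,0,0],[0,0,0,0],[0,0,0,0],[0,0,0,0],[0,0,0,0]]';python3 arc.py .6145 .196 .06
```

```text
time_s: 18.55
tool_pos: [0.6396, 0.2305, 0.1307]
tool_rot: [3.092, -0.062, 2.887]
wrist_force: [-0.4, -0.5, 0.3]
opening: 0.997
time_s: 19.05
tool_pos: [0.6398, 0.2307, 0.1314]
tool_rot: [3.091, -0.062, 2.887]
wrist_force: [-0.2, -0.6, 0.5]
opening: 0.585
time_s: 19.55
tool_pos: [0.6404, 0.2334, 0.1322]
tool_rot: [3.087, -0.06, 2.889]
wrist_force: [1.4, 5.5, 0.0]
opening: 0.199
r 0.04547476946905178 phi 0.965937460717596 F [1.4 5.5 0. ] tang cw -1.9376268606537796
[-0.0023, -0.0015, 0.0001]
[-0.0048, -0.0026, 0.0002]
[-0.0071, -0.0039, 0.0003]
[-0.0094, -0.0053, 0.0005]
[-0.0116, -0.0069, 0.0006]
```

```bash
python3 -m crank '[[-0.001,-0.0005,0,0],[-0.002,-0.001,0.0001,0],[-0.003,-0.0015,0.0002,0],[-0.004,-0.002,0.0002,0],[-0.004,-0.002,0.0002,0]]';python3 arc.py .6145 .196 .06
```

```text
time_s: 20.05
tool_pos: [0.6426, 0.2324, 0.1319]
tool_rot: [3.086, -0.063, 2.891]
wrist_force: [-3.8, 4.2, 4.4]
opening: 0.199
r 0.046002543766451486 phi 0.9128045812434911 F [-3.8  4.2  4.4] tang cw -5.57951284835421
[-0.002, -0.0021, 0.0001]
[-0.0044, -0.0034, 0.0002]
[-0.0067, -0.0048, 0.0003]
[-0.0089, -0.0063, 0.0005]
[-0.011, -0.008, 0.0006]
```

```bash
python3 -m crank '[[-0.002,-0.0015,0.0001,0],[-0.0044,-0.003,0.0002,0],[-0.0067,-0.0046,0.0003,0],[-0.008,-0.0056,0.0004,0],[-0.008,-0.0056,0.0004,0]]';python3 arc.py .6145 .196 .06
```

```text
time_s: 20.55
tool_pos: [0.6478, 0.229, 0.1318]
tool_rot: [3.082, -0.065, 2.894]
wrist_force: [-3.7, 7.9, 6.5]
opening: 0.202
r 0.0468245932963225 phi 0.7811412378556328 F [-3.7  7.9  6.5] tang cw -8.195839357472368
[-0.0013, -0.003, 0.0001]
[-0.0035, -0.0046, 0.0002]
[-0.0056, -0.0063, 0.0003]
[-0.0076, -0.0082, 0.0005]
[-0.0094, -0.0101, 0.0006]
```

It stiffens steadily: 5.6 N at 0.91 rad, then 8.2 N at 0.78 rad. So the pad is bearing. I'll tighten a little more, then unload slowly to see where it stays.

```bash
python3 -m crank '[[-0.002,-0.0025,0.0001,0],[-0.0038,-0.0045,0.0002,0],[-0.0058,-0.0063,0.0003,0],[-0.0076,-0.0082,0.0005,0],[-0.0076,-0.0082,0.0005,0]]';python3 arc.py .6145 .196 .06;  python3 -m crank '[[0,0,0,0],[0,0,0,0],[0,0,0,0],[0,0,0,0],[0,0,0,0]]';python3 arc.py .6145 .196 -.04; 
```

```text
time_s: 21.05
tool_pos: [0.652, 0.2251, 0.1318]
tool_rot: [3.075, -0.068, 2.898]
wrist_force: [-4.3, 10.8, 7.2]
opening: 0.196
r 0.04745873131391194 phi 0.6605290428003207 F [-4.3 10.8  7.2] tang cw -11.15805010321805
[-0.0006, -0.0037, 0.0001]
[-0.0025, -0.0055, 0.0002]
[-0.0044, -0.0075, 0.0003]
[-0.0061, -0.0096, 0.0005]
[-0.0077, -0.0117, 0.0006]
time_s: 21.55
tool_pos: [0.6498, 0.2275, 0.1318]
tool_rot: [3.074, -0.072, 2.9]
wrist_force: [-4.8, 5.5, 4.6]
opening: 0.203
r 0.04727165162192599 phi 0.729145444745801 F [-4.8  5.5  4.6] tang cw -7.250630105583838
[0.0028, -0.0009, -0.0001]
[0.0043, 0.0, -0.0002]
[0.0059, 0.0009, -0.0002]
[0.0075, 0.0017, -0.0003]
[0.0092, 0.0024, -0.0004]
```

```bash
python3 -m crank '[[0,0,0,0],[0,0,0,0],[0,0,0,0],[0,0,0,0],[0,0,0,0]]';python3 arc.py .6145 .196 -.04|head -1;python3 -m crank '[[0,0,0,0],[0,0,0,0],[0,0,0,0],[0,0,0,0],[0,0,0,0]]';python3 arc.py .6145 .196 -.04|head -1; python3 -m crank '[[0,0,0,0],[0,0,0,0],[0,0,0,0],[0,0,0,0],[0,0,0,0]]';python3 arc.py .6145 .196 -.04|head -1
```

```text
time_s: 22.05
tool_pos: [0.6482, 0.2287, 0.1318]
tool_rot: [3.074, -0.075, 2.902]
wrist_force: [-4.7, 4.4, 4.4]
opening: 0.199
r 0.04697122299730213 phi 0.7695739090561403 F [-4.7  4.4  4.4] tang cw -6.409050077323365
time_s: 22.55
tool_pos: [0.6474, 0.2293, 0.1318]
tool_rot: [3.074, -0.077, 2.902]
wrist_force: [-4.7, 3.8, 3.8]
opening: 0.2
r 0.04681450603826939 phi 0.7913671987861766 F [-4.7  3.8  3.8] tang cw -6.058077935434026
time_s: 23.05
tool_pos: [0.6471, 0.2295, 0.1319]
tool_rot: [3.074, -0.077, 2.903]
wrist_force: [-3.7, 2.9, 4.2]
opening: 0.2
r 0.04676367200948082 phi 0.7981814084238996 F [-3.7  2.9  4.2] tang cw -4.643672476174771
```

The crank settles at about 0.80 rad with the tool load dying away, so friction is holding it. Releasing now.

```bash
python3 -m crank '[[0,0,0,0],[0,0,0,0],[0,0,0,0],[0,0,0,0],[0,0,0,0]]' 0.3; python3 -m crank '[[0,0,-0.02,0],[0,0,-0.05,0],[0,0,-0.08,0],[0,0,-0.1,0],[0,0,-0.1,0]]' 1; python3 - <<'E'
from h import *
import cv2
from scipy.spatial.transform import Rotation as R
st=arm.state()
d=np.array([.507,-.058,.225])-st["tool_pos"]
print("tool delta",np.round(R.from_euler("xyz",st["tool_rot"]).as_matrix().T@d,4),st["tool_rot"])
E
```

```text
time_s: 23.55
tool_pos: [0.6476, 0.2288, 0.1319]
tool_rot: [3.074, -0.077, 2.902]
wrist_force: [-0.1, -0.2, -0.1]
opening: 0.617
time_s: 24.05
tool_pos: [0.6556, 0.2202, 0.235]
tool_rot: [3.071, -0.071, 2.901]
wrist_force: [0.1, 0.1, 0.5]
opening: 0.994
tool delta [ 0.077 -0.306 -0.006] [ 3.07106421 -0.07108961  2.90094475]
```

```bash
python3 -m crank '[[0.011,-0.044,-0.001,0],[0.022,-0.088,-0.002,0],[0.033,-0.132,-0.003,0],[0.044,-0.176,-0.004,0],[0.055,-0.22,-0.004,0]]'; python3 -m crank '[[0.011,-0.044,0,0],[0.022,-0.08,-0.001,0],[0.022,-0.086,-0.001,0],[0.022,-0.086,-0.001,0],[0.022,-0.086,-0.001,0]]'; python3 - <<'E'
from h import *
import cv2
from scipy.spatial.transform import Rotation as R
st=arm.state()
d=np.array([.508,-.057,.0925])-st["tool_pos"]
print("tool delta",np.round(R.from_euler("xyz",st["tool_rot"]).as_matrix().T@d,4),st["tool_rot"])
im=viewer.capture("top")[115:225,180:350,::-1]; w=viewer.capture("wrist")[:,:,::-1]
a=cv2.resize(im,(400,260),interpolation=2); b=cv2.resize(w,(400,300),interpolation=2)
a=cv2.copyMakeBorder(a,0,40,0,0,cv2.BORDER_CONSTANT)
cv2.imwrite("pics/c6.png",cv2.convertScaleAbs(np.hstack([a,b]),alpha=1.5))
E
```

```text
time_s: 24.55
tool_pos: [0.5475, 0.0185, 0.2264]
tool_rot: [3.072, -0.072, 2.901]
wrist_force: [0.4, -0.3, -0.5]
opening: 0.995
time_s: 25.05
tool_pos: [0.5059, -0.0582, 0.2226]
tool_rot: [3.071, -0.072, 2.903]
wrist_force: [-1.3, -0.3, -0.1]
opening: 0.998
tool delta [-0.0112 -0.0075  0.1294] [ 3.07112715 -0.07226786  2.90252505]
```

View pics/c6.png

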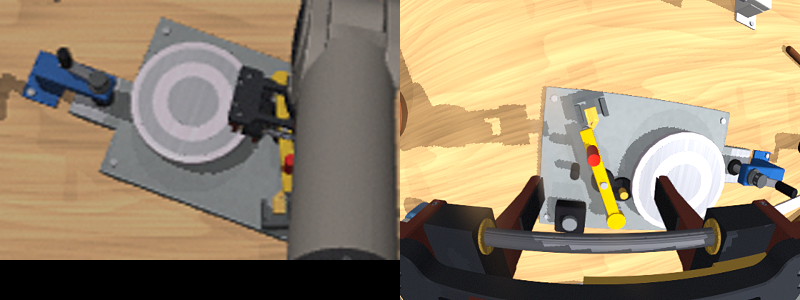

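The composite shows the idler on its pawl with the peg between the open fingers, and the plate unmoved. The knob is near (65,55). I'll compare the crank position numerically with the earlier frame while I grip the peg.

```bash
python3 -m crank '[[-0.002,-0.002,0.03,0],[-0.005,-0.004,0.06,0],[-0.008,-0.006,0.09,0],[-0.011,-0.0075,0.118,0],[-0.011,-0.0075,0.129,0]]' 1; python3 -m crank '[[0,0,0,0],[0,0,0,0],[0,0,0,0],[0,0,0,0],[0,0,0,0]]' -1 25; python3 -m crank '[[0,0,0,0],[0,0,0,0],[0,0,0,0],[0,0,0,0],[0,0,0,0]]'; python3 sw.py .05
python3 - <<'E'
from h import *
import cv2
a=cv2.imread("pics/t4.png"); b=cv2.convertScaleAbs(cv2.resize(viewer.capture("top")[115:225,180:350,::-1],None,fx=4.6,fy=4.6,interpolation=2),alpha=1.6)
for n,(x,y,w,h) in {"knob":(104,86,40,36),"hub":(165,135,60,65),"corner":(295,20,60,60)}.items():
    r=cv2.matchTemplate(b[y-30 if y>30 else 0:y+h+30,x-40:x+w+40],a[y:y+h,x:x+w],cv2.TM_CCOEFF_NORMED); _,v,_,l=cv2.minMaxLoc(r); print(n,round(v,3),"shift px/4.6:",l[0]-40,l[1]-min(30,y))
E
```

```text
time_s: 25.65
tool_pos: [0.5072, -0.0551, 0.0905]
tool_rot: [3.072, -0.076, 2.906]
wrist_force: [-0.6, -0.5, 0.4]
opening: 0.998
time_s: 26.15
tool_pos: [0.5077, -0.0552, 0.0914]
tool_rot: [3.071, -0.074, 2.906]
wrist_force: [-0.0, -0.0, -0.2]
opening: 0.584
time_s: 26.65
tool_pos: [0.5074, -0.0564, 0.0912]
tool_rot: [3.073, -0.074, 2.905]
wrist_force: [-0.7, -3.5, 0.5]
opening: 0.198
r 0.1218 swing 0.424 F [-0.7 -3.5  0.5] tang 3.5 z 0.0912427039927961 rot [ 3.07288177 -0.074295    2.90532839]
[-0.0037, -0.0051]
[-0.0059, -0.0107]
[-0.0084, -0.0162]
[-0.0111, -0.0215]
[-0.0141, -0.0267]
knob 0.997 shift px/4.6: 0 0
hub 0.997 shift px/4.6: 0 0
corner 0.997 shift px/4.6: 0 0
```

The knob is back at exactly the same place after both tightenings, which is what an end stop with elastic give beyond it would do. I'll push the idler on to its stop.

```bash
python3 -m crank '[[-0.002,-0.006,-0.001,0],[-0.0045,-0.012,-0.001,0],[-0.007,-0.0175,-0.001,0],[-0.01,-0.022,-0.001,0],[-0.013,-0.0275,-0.001,0]]'; python3 sw.py .05; python3 -m crank '[[-0.002,-0.004,-0.001,0],[-0.002,-0.004,-0.001,0],[-0.002,-0.004,-0.001,0],[-0.002,-0.004,-0.001,0],[-0.002,-0.004,-0.001,0]]'; python3 sw.py .05
```

```text
time_s: 27.2
tool_pos: [0.5125, -0.0815, 0.0907]
tool_rot: [3.067, -0.079, 2.909]
wrist_force: [-11.4, 24.1, 26.3]
opening: 0.195
r 0.1211 swing 0.636 F [-11.4  24.1  26.3] tang -26.3 z 0.09073180123966472 rot [ 3.06695808 -0.07941562  2.90918322]
[-0.004, -0.0046]
[-0.0073, -0.0097]
[-0.0108, -0.0145]
[-0.0146, -0.0191]
[-0.0186, -0.0236]
time_s: 27.7
tool_pos: [0.5124, -0.0808, 0.0912]
tool_rot: [3.062, -0.085, 2.914]
wrist_force: [-3.5, 11.9, 5.4]
opening: 0.196
r 0.121 swing 0.629 F [-3.5 11.9  5.4] tang -12.4 z 0.09116140581502134 rot [ 3.06178888 -0.08458649  2.9140338 ]
[-0.0039, -0.0047]
[-0.0072, -0.0097]
[-0.0106, -0.0146]
[-0.0144, -0.0193]
[-0.0184, -0.0238]
```

```bash
python3 - <<'E'
from h import *
import cv2
a=cv2.imread("pics/top0.png"); b=viewer.capture("top")[:,:,::-1].copy()
for n,(x,y,w,h) in {"plate corner":(240,118,25,25),"plate corner2":(218,175,25,22),"jar":(405,152,30,32),"bowl":(398,217,44,44),"tool":(108,180,54,44)}.items():
    r=cv2.matchTemplate(b[y-8:y+h+8,x-8:x+w+8],a[y:y+h,x:x+w],cv2.TM_CCOEFF_NORMED); _,v,_,l=cv2.minMaxLoc(r); print(n,round(v,3),l[0]-8,l[1]-8)
s=arm.state();print(s["time_s"],s["wrist_force"],s["tool_pos"],s["opening"]);print(arm.close_job())
E
```

```text
plate corner 0.998 0 0
plate corner2 0.99 0 0
jar 0.999 0 0
bowl 0.788 0 0
tool 0.999 0 0
27.75 [-3.40125506 13.28859243  5.8707257 ] [ 0.51234916 -0.08077829  0.09114086] 0.19652723158685043
the job is handed in; nothing more can be done
None
```

I tightened the blue clamp, pushed the idler arm past its click and on to its stop, and handed the job in at 27.75 s while still gripping the peg there. The hand-in gives no verdict.

**Clamp:** I turned the crank clockwise by the knob until the force at the knob rose well past 10 N, up to about 26 N. After release it sprang back by about 0.7 rad, so I let the idler back on to its pawl and gripped the knob again. It resisted at once, with 5.6 N rising to 11 N. After a second, gentler release it came to rest at the same angle to within a pixel. I take that to mean it sits tight at its end stop. I had no direct reading of the pad force, so "over 10 N at the pad" is inferred.

**Idler:** At hand-in the swing measured about 0.63 rad by tool position (the stop is at 0.62), with about 12–13 N of push at the peg. I did not look at the pawl again after this last push. When I let the arm back earlier it rested on the pawl at about 0.43 rad, so the click had been passed.

**Bystanders:** The base plate corners, jar and modelling tool showed no shift in the top view. The bowl also showed none, but its match was weak (0.79), possibly from the arm or its shadow.

**Tool tilt:** The tool had tilted about 6–7° from vertical by the end, because pushing against stiff parts tips it and the moves cannot correct that. The grip still held.

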